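# Find the standoff's blind hole on the gauge pin and hold it hole-up

### The arm

A 6-joint arm with a two-finger parallel gripper is mounted at the origin on a cart in front of the work surface, level with it; the furniture and walls round the work are solid. World frame = base frame: x ahead of the robot, y to its left, z up, the work surface at z = 0. Lengths are in mm, angles in degrees, forces in N, time in s.
With the tool pointing down it reaches from about 350 to 850 mm from the base axis. Payload 8.1 kg.
Tool frame: the origin (TCP) lies at the very end of the fingers, on their centre line; the grasp point (between the pads) lies 19 mm behind it; z points along the fingers, y is the line along which they close (so a half turn about z gives the same grasp; the last joint's range is limited). The gripper opens to 85 mm and grips with 20 to 120 N. Pads are 22 mm wide; open, the fingers measure 114 mm over their backs; the gripper's body (76 mm by 85 mm) begins 54 mm behind the grasp point. The pads swing forward as they close: fully open they stand 13 mm farther back than shut.
Start: joints at [-76.742, 7.471, 85.268, -0, 87.261, -4.893], TCP at [186.937, -570.14, 231.292] pointing down, gripper open.
Joint ranges: [-169.43, 169.43], [-51.17, 129.36], [1.28, 143.12], [-76.62, 256.62], [0, 156.53], [-152.29, 152.29]. Speed limits (degrees/s): [136.94, 136.94, 159.86, 180, 180, 180].

### API

Orientations are given as [roll, pitch, yaw] about the fixed x, y, z axes, in that order (R = Rz(yaw) Ry(pitch) Rx(roll)).
In Python, from bench import sense, eyes, job, models gives the robot as it stands. The module is installed in compiled form; this text tells all that it offers.
- The arm moves only by the tool apply_moves, never from a script. Its argument "rows" is a list of rows, each a list of 6 numbers: the shift along the tool's x, y, z in mm, then the turn, a rotation vector about the tool's x, y, z in rad. In form: [[dx, dy, dz, rx, ry, rz], ...]. A call has exactly 5 rows; each row shifts and turns the commanded pose from where the row before left it, along the tool's axes as they then stand; what a row does not reach is not made up. A row lasts 1/8 s, in which the tool goes at most 62.5 mm and 10.7 degrees, less where a joint would pass 70% of its speed; a pose out of reach is approached as far as the arm can. A call is refused whole if a number of a shift passes 62.5 or a number of a turn 0.188, either way. A call with a gripper value outside its range is refused whole. "fingers" is the finger opening in mm, from 0 to 85.4, set as the call begins (left out, the last holds). The fingers move at their own pace and stop on an object; "grip_force" is the grip in N (left out, the last holds). Time passes only in rows, so rows that do not move let the fingers close, or fill a call up. It gives the time, the measured TCP pose, the force, the opening and the grip force at its end, in the units of the state.
- sense(): the state, without advancing time (a new reading comes with each control period).
- eyes.snapshot(name): name is "side" or "top" or "wrist"; returns (picture, depth): 420x560x3 uint8, red, green, blue; 420x560 float32, mm along the optical axis (not along the pixel's ray), 0 where there is no reading.
- eyes.get_calibration(name): a dict with "intrinsics" (3x3 intrinsics, pixels), "D" ([k1, k2, p1, p2, k3] as OpenCV has them; the pictures are not rectified), "R" (3x3) and "t" (3): a world point X has camera coordinates R X + t; the wrist camera has in their place "mount" (4x4, takes a point from camera to tool coordinates, whose origin is the TCP and whose axes are the flange's). Camera axes: x right, y down, z forward; pixel columns grow to the right and rows downward; lengths in mm; the calibration is good to about 2 mm. A picture is of the moment at which its call begins: read the wrist's pose just before it. get_calibration takes no time and is no camera call.
- job.hand_in(): hands the job in; it is judged then, once.
Trained networks look in the newest picture that a camera, given by its name, has taken for a name from the list of things; names that differ only in an ending like _2 or _b are one class to them, and where a whole thing is asked for, a point or a joint stands for the part that bears it (a point fixed in the world has none). Each returns a list of dicts, best first, with "confidence" (0 to 1); they miss things now and then, are a little off and sometimes report something else, mostly with a low value. They report only what shows in the picture. A call takes as long as a camera call. They do not tell look-alikes from the thing itself.
- models.boxes_of(name, camera): "xyz" ([x, y, z] in mm, in world coordinates, good to about 4 mm: the middle of the surface that is visible of it).
- models.cut_out(name, camera): "pixels" (420x560 bool, what is visible of it).
- models.place_of(name, camera): "xyz" ([x, y, z] in mm, in world coordinates, good to about 4 mm: a listed point, or the origin of a listed thing).
The state is a dict: "time": time; "joint_pos": joint angles; "qd": joint speeds; "joint_efforts": joint torques, N m; "tool_pos": TCP position; "tcp_rot": TCP orientation; "ft_force": force on the tool from outside, world axes, zero at the start; "wrist_torque": the same for the moment, N m; "finger_gap": finger opening in mm; "grip_force": force on a finger pad.
Only numpy, scipy, OpenCV 4.12 (cv2) and the standard library are available. Lean on these libraries where they do the work, as an engineer would, in place of code of your own. Each camera call takes 0.05 s, during which the arm holds its last target. There are 200 camera calls.

### The job

The square aluminium standoff has the same round mouth in both ends, but only one is the deep blind hole; the other is a shallow recess. Feel for the deep hole by sliding the standoff onto the level pin of the gauge stand until the pin touches the bottom, then draw it off and turn it over so that the deep hole points straight up. Finish while still holding it like that in the gripper, well clear of the bench and the stand (the mouth at least 20 cm above the bench), and leave the petri dishes, tape, timer and beaker where they stand.

Things in the scene. Friction and masses are not known exactly. Their poses are not given: they have to be found in the camera images.
- standoff: Loose square aluminium bar 70 x 36 x 36 mm, 110 to 225 g, lying on the bench in any heading. Origin: centre of its underside as it starts, 18 mm below its long axis; z up as it starts; x runs along the bar to the deep-hole end. Both ends have a central round mouth 18 mm wide: at x = +35 mm the blind hole, 32 mm deep; at x = -35 mm a recess only 6 mm deep.
- standoff_mouth (a point): Centre of the deep hole's mouth, on the standoff's long axis, 35 mm along x and 18 mm along z from its origin; axes as the standoff's. (Surroundings: a tray of bottles 120 mm high begins at y = -0.2, 0.15 m or more to the right of the standoff's start, and hoses hang low behind it, beyond x = 0.7: the room to lean or swing the wrist is on the left.)
- gauge: Fixed dark steel gauge stand. Base 90 x 70 mm, 10 mm thick (screw heads 3 mm more); origin: centre of its underside. Post 20 (x) by 24 (y) mm, 100 mm high, centred at x = -20 mm. From it a level pin 12 mm thick points along +x (roughly to the right, -y), 85 mm above the bench; past a collar 20 mm wide and 4 mm thick the pin is 36 mm long.
- pin_tip (a point): Tip of the gauge pin, on its axis, 30 mm in +x from the stand's origin and 85 mm above the bench; axes as the stand's (+x is where the pin points).
- petri1: Bystander: a closed petri dish, 58 mm across and 15 mm high; loose, to be left alone. Origin: centre of its underside.
- petri2: Bystander: a closed petri dish, 58 mm across and 15 mm high; loose, to be left alone. Origin: centre of its underside.
- tape_roll: Bystander: a roll of tape lying flat, 97 mm across, 19 mm high; loose, to be left alone. Origin: centre of its underside.
- timer: Bystander: a small kitchen-style timer, 64 x 70 mm, 20 mm high; loose, to be left alone. Origin: centre of its underside.
- beaker: Bystander: an empty glass beaker, 74 mm across, 93 mm high; loose, to be left alone. Origin: centre of its underside.
Not all that is in view belongs to the job. Of the things like the standoff, leave any that is pink or purple; of the rest the smaller one is meant.

How it is judged:
By the outcome, as a careful person would: the job done as asked, in the order asked, and still so for the second after the job is handed in, while the arm keeps its last pose, push and grip.
It also fails if it takes over 72 s, if anything falls off the work surface, if the arm or the gripper's body presses on something with over 40 N, if the wrist force passes 120 N, or if a joint passes its speed limit or range.

## Working session

There is one attempt and no reset: what is moved stays moved. The work goes in short steps, Python scripts to look and compute and a tool call to move; the robot and the scene stay as the last step left them, time stands still between calls to the robot, and variables do not carry over. Pictures are saved under pics/ and viewed, at most 10 in all, crops included, and the job is handed in when it is done.

Besides the shell and the picture viewer there is one more tool, called after "Request:" as a command line: name --pt "numbers of a row" for each row, then --argument value for the rest. apply_moves: Moves the arm, as the interface text tells. Its arguments: {"type":"object","properties":{"rows":{"type":"array"},"fingers":{"type":"number"},"grip_force":{"type":"number"}},"required":["rows"]}

```bash
mkdir -p pics; cat > h.py <<'E'
import numpy as np, cv2
from bench import sense, eyes, job, models
from scipy.spatial.transform import Rotation as Ro
def snap(n,f=None):
    p,d=eyes.snapshot(n)
    if f: cv2.imwrite('pics/'+f,p[:,:,::-1])
    return p,d
def world(n,uv,z,s=None):
    c=eyes.get_calibration(n); uv=np.atleast_2d(np.array(uv,float)); z=np.atleast_1d(z)
    q=cv2.undistortPoints(uv[:,None],np.array(c['intrinsics']),np.array(c['D']))[:,0]
    X=np.c_[q*z[:,None],z]
    if n=='wrist':
        M=np.array(c['mount']); X=X@M[:3,:3].T+M[:3,3]
        R=Ro.from_euler('xyz',s['tcp_rot'],degrees=True).as_matrix()
        return X@R.T+np.array(s['tool_pos'])
    return (X-np.array(c['t']))@np.array(c['R'])
E
python3 - <<'E'
from h import *
s=sense();print(s)
for n in('top','side'):
    p,d=snap(n,n+'0.png')
    for o in('standoff','gauge','pin_tip','standoff_mouth'):
        for f in (models.place_of,models.boxes_of):
            for r in f(o,n): print(n,o,f.__name__,np.round(r['xyz']),round(r['confidence'],2))
        if o in('standoff',):
            for r in models.cut_out(o,n):
                v,u=np.nonzero(r['pixels']);w=world(n,np.c_[u,v],d[v,u])
                print('cut',u.mean(),v.mean(),r['confidence'],np.percentile(w,[5,50,95],axis=0).round(), len(u), p[v,u].mean(0).round())
E
```

```text
{'time': 0.0, 'joint_pos': array([-7.67430226e+01,  7.51478493e+00,  8.53301307e+01, -8.04307580e-04,
        8.72605908e+01, -4.89283852e+00]), 'qd': array([-0.00045222,  0.01420655, -0.07994702, -0.01932368, -0.10628426,
        0.02649597]), 'joint_efforts': array([-6.92348804e-04, -5.69408548e+01, -5.00545406e+01, -1.89120633e-04,
        1.47605682e-02, -8.34585563e-06]), 'tool_pos': array([ 186.79373865, -569.60432047,  230.23963154]), 'tcp_rot': array([-1.79894809e+02, -8.19850426e-03,  1.81498476e+01]), 'ft_force': array([ 0.00378246, -0.47895333,  0.43094562]), 'wrist_torque': array([-0.00029028,  0.03222919,  0.04984111]), 'grip_force': 0.0, 'finger_gap': 85.25650999713841}
top standoff call [498.   3.   2.] 0.93
top standoff call [396.  53.   2.] 0.92
top standoff call [398. -91.  -0.] 0.8
top standoff call [608.  87.  -4.] 0.66
top standoff call [395.  51.  39.] 0.92
top standoff call [395. -88.  49.] 0.77
top standoff call [500.   7.  38.] 0.71
top standoff call [601.  87.  50.] 0.68
cut 346.3067226890756 246.4075630252101 0.81 [[463. -15.   9.]
 [494.   7.  34.]
 [524. 
[... 1694 characters left out ...]
37. 131.]
cut 284.49612403100775 251.01647286821705 0.45 [[442. 275.   7.]
 [472. 330.  12.]
 [501. 349.  98.]] 1032 [61. 61. 61.]
side gauge call [480. 306.   4.] 0.9
side gauge call [476. 330.  13.] 0.97
side pin_tip call [470. 277.  88.] 0.86
side pin_tip call [474. 331.  17.] 0.71
side pin_tip call [717.  22.  14.] 0.53
side standoff_mouth call [406.  19.  21.] 0.91
side standoff_mouth call [381. -50.  26.] 0.89
side standoff_mouth call [527.  16.  17.] 0.83
side standoff_mouth call [644. 110.  24.] 0.79
side standoff_mouth call [491.  19.  24.] 0.94
side standoff_mouth call [597.  99.  37.] 0.89
side standoff_mouth call [391.  84.  35.] 0.8
side standoff_mouth call [396. -61.  47.] 0.59
```

```bash
python3 - <<'E'
import cv2,numpy as np
a=cv2.imread('pics/top0.png');b=cv2.imread('pics/side0.png')
cv2.imwrite('pics/crop_top.png',cv2.resize(a[150:330,210:450],None,fx=3.3,fy=3.3,interpolation=3))
E
```

```text
(no output)
```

View pics/top0.png

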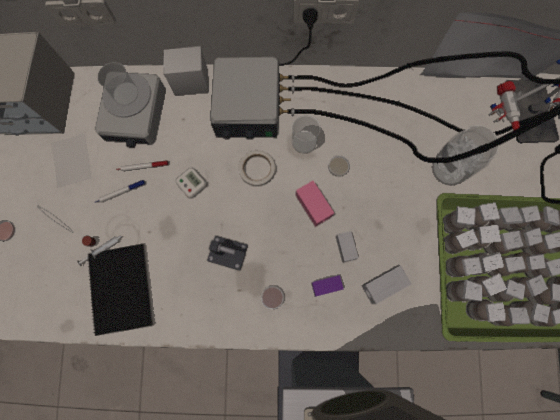

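View pics/side0.png

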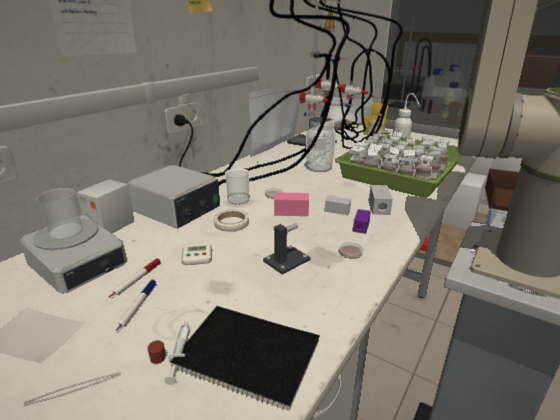

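View pics/crop_top.png

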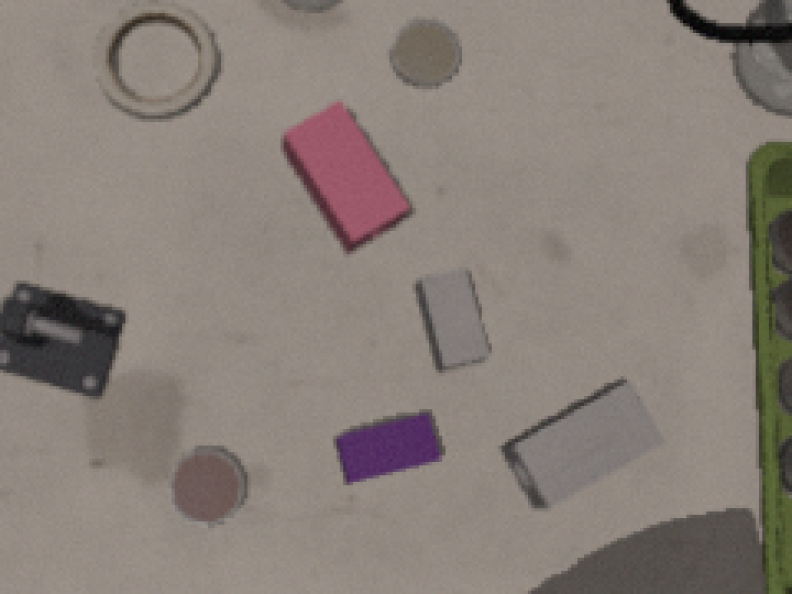

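Candidates (top picture): small grey bar (346,246), small purple bar (328,286), large grey bar (387,285), large pink bar (315,203). Purple and pink are excluded, and the smaller of the two grey ones is at (346,246). The close crop confirms it is plain grey and about half the size of the other. The gauge is at (228,252), with its pin pointing right and slightly down.

```bash
python3 - <<'E'
from h import *
p,d=snap('top')
for r in models.cut_out('standoff','top'):
    v,u=np.nonzero(r['pixels'])
    if abs(u.mean()-346)<8 and abs(v.mean()-246)<8:
        w=world('top',np.c_[u,v],d[v,u]); t=w[(w[:,2]>30)&(w[:,2]<42)]
        print('bar',cv2.minAreaRect(t[:,:2].astype('f')),np.median(t,0))
v,u=np.mgrid[225:280,195:265];v=v.ravel();u=u.ravel()
w=world('top',np.c_[u,v],d[v,u])
for lo,hi in((4,20),(70,97),(97,110)):
    t=w[(w[:,2]>lo)&(w[:,2]<hi)];print(lo,len(t),t.mean(0).round(1),cv2.minAreaRect(t[:,:2].astype('f')))
t=w[(w[:,2]>70)&(w[:,2]<97)];print(t.round(0)[:40].tolist())
E
```

```text
bar ((495.1907958984375, 3.7948989868164062), (70.19041442871094, 36.54925537109375), 13.89197063446045) [494.05035304   3.8924428   34.74015489]
4 754 [474.9 302.    9.1] ((476.134765625, 298.5961608886719), (114.21878814697266, 123.69041442871094), 18.456192016601562)
70 124 [475.9 305.2  89.3] ((476.4935607910156, 306.3365173339844), (55.546974182128906, 23.381364822387695), 72.31392669677734)
97 63 [484.1 326.1  99.1] ((483.7734375, 325.7107238769531), (18.69520378112793, 23.1287899017334), 79.73405456542969)
[[495.0, 328.0, 97.0], [495.0, 326.0, 96.0], [492.0, 316.0, 86.0], [489.0, 315.0, 88.0], [490.0, 313.0, 85.0], [485.0, 333.0, 95.0], [485.0, 321.0, 96.0], [485.0, 318.0, 97.0], [486.0, 316.0, 94.0], [486.0, 315.0, 90.0], [486.0, 312.0, 92.0], [484.0, 316.0, 93.0], [483.0, 314.0, 95.0], [484.0, 312.0, 89.0], [481.0, 318.0, 97.0], [481.0, 316.0, 94.0], [481.0, 314.0, 96.0], [482.0, 313.0, 87.0], [482.0, 310.0, 87.0], [482.0, 308.0, 86.0], [482.0, 306.0, 86.0], [482.0, 303.0, 88.0], [478.0, 334.0, 97.0], [479.0, 318.0, 94.0], [479.0, 316.0, 93.0], [479.0, 314.0, 92.0], [479.0, 312.0, 91.0], [479.0, 310.0, 90.0], [479.0, 307.0, 91.0], [480.0, 305.0, 87.0], [479.0, 302.0, 91.0], [480.0, 301.0, 86.0], [480.0, 298.0, 87.0], [480.0, 296.0, 89.0], [480.0, 294.0, 85.0], [476.0, 330.0, 96.0], [476.0, 320.0, 97.0], [476.0, 318.0, 94.0], [476.0, 316.0, 93.0], [477.0, 314.0, 89.0]]
```

Request:
apply_moves --pt "43 -41 0 0 0 0" --pt "43 -41 0 0 0 0" --pt "43 -41 0 0 0 0" --pt "43 -41 0 0 0 0" --pt "43 -41 0 0 0 0" --fingers 85

```text
time: 1.72
tool_pos: [328.0, -306.8, 231.5]
tcp_rot: [180.0, -0.0, 18.1]
ft_force: [1.1, -0.4, 0.1]
finger_gap: 84.8
grip_force: 0.0
```

Request:
apply_moves --pt "43 -41 0 0 0 0" --pt "43 -41 0 0 0 0" --pt "43 -41 0 0 0 0" --pt "43 -41 2 0 0 0.037" --pt "41 -37 2 0 0 0.037"

```text
time: 2.35
tool_pos: [469.7, -50.0, 227.7]
tcp_rot: [180.0, -0.1, 13.9]
ft_force: [0.5, -1.2, -0.0]
finger_gap: 85.3
grip_force: 0.0
```

```bash
python3 - <<'E'
from h import *
print(np.round(eyes.get_calibration('wrist')['mount'],2).tolist())
s=sense();p,d=snap('wrist','w1.png');print(s['tool_pos'],s['tcp_rot'])
v,u=np.nonzero(d>0);w=world('wrist',np.c_[u,v],d[v,u],s)
m=(abs(w[:,0]-495)<60)&(abs(w[:,1]-4)<50)&(w[:,2]>28)&(w[:,2]<42);t=w[m]
print(len(t),np.median(t,0),cv2.minAreaRect(t[:,:2].astype('f')))
E
```

```text
[[-0.0, -0.95, -0.31, 79.35], [1.0, -0.0, -0.0, 0.49], [0.0, -0.31, 0.95, -143.3], [0.0, 0.0, 0.0, 1.0]]
[469.67663988 -50.02855817 227.67995977] [ 1.79968324e+02 -6.01836880e-02  1.38703341e+01]
2817 [496.15124976   1.52340495  36.71744679] ((494.0131530761719, 1.431253433227539), (69.7262954711914, 36.349056243896484), 13.849624633789062)
```

View pics/w1.png

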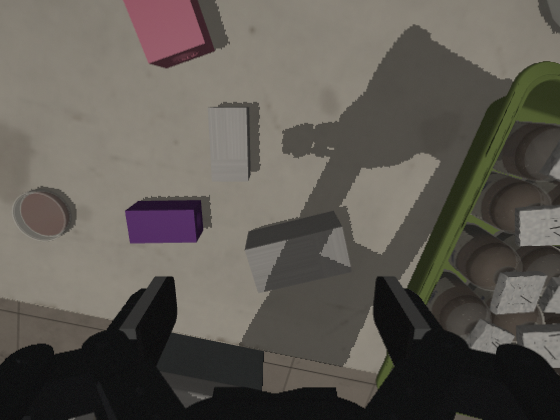

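The wrist picture shows the small grey bar at (230,143), square to the fingers. It sits clear of the purple bar (165,222) and the large grey one (298,252).

Request:
apply_moves --pt "18 -22.4 0 0 0 0" --pt "18.3 -22.4 20 0 0 0" --pt "0 0 50 0 0 0" --pt "0 0 50 0 0 0" --pt "0 0 40 0 0 0"

```text
time: 3.02
tool_pos: [492.6, 0.4, 65.3]
tcp_rot: [-180.0, 0.1, 13.9]
ft_force: [0.2, -0.8, -1.1]
finger_gap: 84.6
grip_force: 0.0
```

Request:
apply_moves --pt "0 0 30 0 0 0" --pt "0 0 22 0 0 0" --pt "0 0 10 0 0 0" --pt "0 0 0 0 0 0" --pt "0 0 0 0 0 0"

```text
time: 3.65
tool_pos: [494.4, 0.0, 6.5]
tcp_rot: [180.0, -0.1, 13.9]
ft_force: [0.6, -0.3, 0.7]
finger_gap: 85.2
grip_force: 0.0
```

Request:
apply_moves --pt "0.5 -1.8 1 0 0 0" --pt "0 0 0 0 0 0" --pt "0 0 0 0 0 0" --pt "0 0 0 0 0 0" --pt "0 0 0 0 0 0" --fingers 20 --grip_force 70

```text
time: 4.28
tool_pos: [494.0, 2.0, 4.8]
tcp_rot: [180.0, -0.1, 13.9]
ft_force: [-0.4, 0.9, 5.7]
finger_gap: 35.1
grip_force: 70.7
```

Request:
apply_moves --pt "0 0 0 0 0 0" --pt "0 0 0 0 0 0" --pt "0 0 0 0 0 0" --pt "0 0 0 0 0 0" --pt "0 0 0 0 0 0"

```text
time: 4.9
tool_pos: [494.0, 2.0, 4.9]
tcp_rot: [180.0, -0.1, 13.9]
ft_force: [-0.3, 1.3, 5.9]
finger_gap: 34.9
grip_force: 70.7
```

Request:
apply_moves --pt "0 0 -30 0 0 0" --pt "0 0 -50 0 0 0" --pt "0 0 -50 0 0 0" --pt "0 0 -50 0 0 -0.175" --pt "0 0 0 0 0 -0.175"

```text
time: 5.52
tool_pos: [496.1, 1.7, 189.2]
tcp_rot: [179.7, -0.4, 34.3]
ft_force: [0.2, -0.3, -1.9]
finger_gap: 35.1
grip_force: 70.3
```

Request:
apply_moves --pt "0 0 0 0 0 -0.175" --pt "0 0 0 0 0 -0.175" --pt "0 0 0 0 0 -0.175" --pt "0 0 0 0 0 -0.175" --pt "0 0 0 0 0 0"

```text
time: 6.15
tool_pos: [492.9, 2.1, 183.5]
tcp_rot: [-179.9, 0.0, 74.0]
ft_force: [-0.3, 0.3, -2.0]
finger_gap: 34.9
grip_force: 70.1
```

Request:
apply_moves --pt "39.6 -25.1 8 0 0 0" --pt "39.6 -25.1 8 0 0 0" --pt "39.6 -25.1 8 0 0 0" --pt "39.6 -25.1 8 0 0 0" --pt "0 0 0 0 0 0"

```text
time: 6.78
tool_pos: [438.4, 184.2, 151.1]
tcp_rot: [-179.9, 0.0, 74.1]
ft_force: [0.5, -0.8, -1.2]
finger_gap: 35.0
grip_force: 70.4
```

```bash
python3 - <<'E'
from h import *
s=sense();p,d=snap('wrist','w2.png');print(s['tool_pos'],s['tcp_rot'],s['joint_pos'])
v,u=np.nonzero(d>0);w=world('wrist',np.c_[u,v],d[v,u],s)
n=(abs(w[:,0]-475)<60)&(abs(w[:,1]-300)<60)
for lo,hi in((6,12),(80,93),(97,104)):
    t=w[n&(w[:,2]>lo)&(w[:,2]<hi)]
    if len(t)>5: print(lo,len(t),t.mean(0).round(1),cv2.minAreaRect(t[:,:2].astype('f')))
for q in('pin_tip','standoff_mouth'):
    for r in models.place_of(q,'wrist'): print(q,r)
# bar: in tool frame
R=Ro.from_euler('xyz',s['tcp_rot'],degrees=True).as_matrix(); tl=(w-s['tool_pos'])@R
b=tl[(abs(tl[:,0])<45)&(abs(tl[:,1])<16)&(tl[:,2]>-60)&(tl[:,2]<30)]
if len(b): print('bar',len(b),b.min(0),b.max(0),np.median(b,0))
np.savez('w2.npz',w=w,u=u,v=v)
E
```

```text
[438.44394152 184.22763069 151.08068518] [-1.79865492e+02  3.19307857e-02  7.40575335e+01] [ 1.65760306e+01 -8.98390155e+00  1.10062661e+02  4.62246223e-02
  7.90518290e+01  3.25097038e+01]
6 6627 [473.3 292.5  10.6] ((473.91558837890625, 293.0064697265625), (64.50181579589844, 70.19981384277344), 74.34004974365234)
80 1419 [473.4 291.2  90.1] ((473.4110412597656, 291.27093505859375), (31.373483657836914, 11.7528076171875), 75.07138061523438)
pin_tip {'xyz': [469.4, 276.4, 85.3], 'confidence': 0.71}
standoff_mouth {'xyz': [450.3, 220.2, 163.2], 'confidence': 0.97}
standoff_mouth {'xyz': [647.4, 109.6, 25.6], 'confidence': 0.81}
bar 15800 [-34.89477952 -15.99979117 -33.77544213] [36.24512575 15.99715553  4.53361677] [ 11.29052251   0.0745253  -31.69970779]
```

View pics/w2.png

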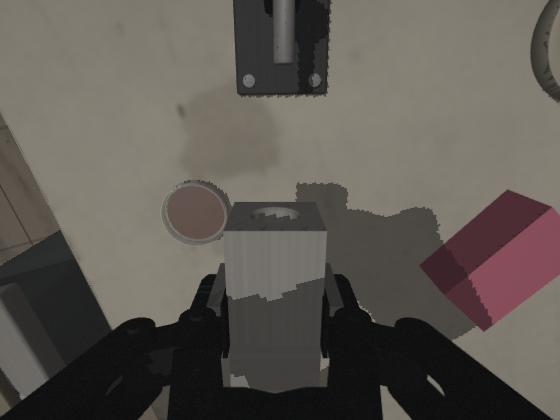

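The bar is held square (mouth at (274,213)), with the gauge pin ahead (tip at (284,62)). The offset to the pin is about +4 mm along tool y and 61 mm ahead, and the axis should drop by about 80 mm.

Request:
apply_moves --pt "0 4.2 20 0 0 -0.006" --pt "0 0 20 0 0 0" --pt "10 0 20 0 0 0" --pt "20 0 19.5 0 0 0" --pt "10 0 0 0 0 0"

```text
time: 7.55
tool_pos: [454.6, 218.2, 71.4]
tcp_rot: [-179.9, 0.1, 74.3]
ft_force: [-0.1, -0.8, -0.9]
finger_gap: 35.1
grip_force: 70.5
```

Request:
apply_moves --pt "0 0 0 0 0 0" --pt "0 0 0 0 0 0" --pt "0 0 0 0 0 0" --pt "0 0 0 0 0 0" --pt "0 0 0 0 0 0"

```text
time: 8.18
tool_pos: [455.2, 219.2, 73.0]
tcp_rot: [180.0, -0.0, 74.4]
ft_force: [-0.4, 0.3, -2.9]
finger_gap: 35.0
grip_force: 70.5
```

```bash
cat > rel.py <<'E'
from h import *
def rel(f):
    s=sense();p,d=snap('wrist',f);print(np.round(s['tool_pos'],1),np.round(s['tcp_rot'],2),np.round(s['ft_force'],1))
    v,u=np.nonzero(d>0);w=world('wrist',np.c_[u,v],d[v,u],s)
    R=Ro.from_euler('xyz',s['tcp_rot'],degrees=True).as_matrix(); tl=(w-s['tool_pos'])@R
    t=tl[(tl[:,0]>38)&(tl[:,0]<100)&(abs(tl[:,1])<14)&(w[:,2]>82)&(w[:,2]<94)]
    if len(t)>20:
        print('pin',len(t),t.min(0).round(1),t.max(0).round(1),'top z',np.percentile(t[:,2],5).round(1))
        for a in (45,55,65,75,85):
            k=t[abs(t[:,0]-a)<4]
            if len(k)>8: print(a,'y',np.percentile(k[:,1],[2,98]).round(1),'z',np.percentile(k[:,2],8).round(1))
    b=tl[(tl[:,0]>18)&(tl[:,0]<40)&(abs(tl[:,1])<24)&(tl[:,2]>-36)&(tl[:,2]<-29)]
    print('bar y',np.percentile(b[:,1],[1,99]).round(1),'top z',np.median(b[:,2]).round(1),'front',np.percentile(b[:,0],99).round(1))
E
python3 -c "
from rel import *
rel('w3.png')"
```

```text
[455.2 219.2  73. ] [ 1.7999e+02 -1.0000e-02  7.4410e+01] [-0.4  0.3 -2.9]
pin 4146 [ 59.  -13.2 -21. ] [99.8  9.4 -9.1] top z -19.8
65 y [-7.6  4.2] z -19.1
75 y [-7.4  4.1] z -18.9
85 y [-7.6  4. ] z -19.1
bar y [-18.1  17.2] top z -31.8 front 35.9
```

Request:
apply_moves --pt "4 -1.3 0.7 0 0 0" --pt "8 0 0 0 0 0" --pt "8 0 0 0 0 0" --pt "5 0 0 0 0 0" --pt "2 0 0 0 0 0"

```text
time: 8.85
tool_pos: [461.2, 246.1, 72.1]
tcp_rot: [-180.0, 0.0, 74.4]
ft_force: [-0.3, -0.0, -2.1]
finger_gap: 35.2
grip_force: 70.5
```

Request:
apply_moves --pt "1 0 0 0 0 0" --pt "1 0 0 0 0 0" --pt "1 0 0 0 0 0" --pt "0 0 0 0 0 0" --pt "0 0 0 0 0 0"

```text
time: 9.48
tool_pos: [461.9, 248.4, 72.1]
tcp_rot: [180.0, 0.0, 74.4]
ft_force: [0.3, -0.4, -2.6]
finger_gap: 34.8
grip_force: 70.5
```

Request:
apply_moves --pt "1 0 0 0 0 0" --pt "1 0 0 0 0 0" --pt "1 0 0 0 0 0" --pt "1 0 0 0 0 0" --pt "0 0 0 0 0 0"

```text
time: 10.1
tool_pos: [463.1, 252.5, 72.1]
tcp_rot: [180.0, -0.0, 74.4]
ft_force: [-0.1, -0.5, -2.0]
finger_gap: 35.1
grip_force: 70.5
```

Request:
apply_moves --pt "2 0 0 0 0 0" --pt "2 0 0 0 0 0" --pt "2 0 0 0 0 0" --pt "2 0 0 0 0 0" --pt "2 0 0 0 0 0"

```text
time: 10.72
tool_pos: [465.8, 262.2, 72.1]
tcp_rot: [180.0, -0.0, 74.4]
ft_force: [1.2, -0.2, -2.6]
finger_gap: 34.9
grip_force: 70.5
```

Request:
apply_moves --pt "2 0 0 0 0 0" --pt "2 0 0 0 0 0" --pt "2 0 0 0 0 0" --pt "1 0 0 0 0 0" --pt "0 0 0 0 0 0"

```text
time: 11.35
tool_pos: [467.6, 268.8, 72.1]
tcp_rot: [180.0, -0.0, 74.4]
ft_force: [0.5, -0.4, -1.8]
finger_gap: 35.2
grip_force: 70.5
```

Request:
apply_moves --pt "1 0 0 0 0 0" --pt "1 0 0 0 0 0" --pt "1 0 0 0 0 0" --pt "0 0 0 0 0 0" --pt "0 0 0 0 0 0"

```text
time: 11.98
tool_pos: [468.4, 271.6, 72.1]
tcp_rot: [180.0, 0.0, 74.4]
ft_force: [0.2, -0.2, -2.2]
finger_gap: 35.0
grip_force: 70.5
```

Request:
apply_moves --pt "0.7 0 0 0 0 0" --pt "0.7 0 0 0 0 0" --pt "0 0 0 0 0 0" --pt "0 0 0 0 0 0" --pt "0 0 0 0 0 0"

```text
time: 12.6
tool_pos: [468.7, 272.8, 72.1]
tcp_rot: [-180.0, 0.0, 74.4]
ft_force: [-0.6, -2.5, -0.3]
finger_gap: 35.0
grip_force: 70.5
```

Request:
apply_moves --pt "0.5 0 0 0 0 0" --pt "0.5 0 0 0 0 0" --pt "0 0 0 0 0 0" --pt "0 0 0 0 0 0" --pt "0 0 0 0 0 0"

```text
time: 13.22
tool_pos: [468.7, 272.9, 72.1]
tcp_rot: [-180.0, 0.1, 74.4]
ft_force: [-3.1, -8.1, 2.1]
finger_gap: 35.2
grip_force: 70.9
```

The deep hole is confirmed: the pin went in about 32 mm, and then the bar stopped with the force rising to 8 N. Next I draw it off.

Request:
apply_moves --pt "-4 0 0 0 0 0" --pt "-10 0 0 0 0 0" --pt "-20 0 0 0 0 0" --pt "-25 0 0 0 0 0" --pt "-25 0 0 0 0 0"

```text
time: 13.85
tool_pos: [446.1, 192.2, 72.1]
tcp_rot: [180.0, -0.0, 74.4]
ft_force: [-0.1, -0.3, -1.2]
finger_gap: 35.0
grip_force: 70.6
```

Request:
apply_moves --pt "0 0 -30 0 0 0" --pt "2 9 -55 0 0 0" --pt "2 9 -55 0 0 0" --pt "2 9 -55 0 0 0" --pt "2 9 -55 0 0 0"

```text
time: 14.48
tool_pos: [483.2, 190.7, 324.0]
tcp_rot: [180.0, -0.0, 74.4]
ft_force: [1.4, 0.0, -2.6]
finger_gap: 35.2
grip_force: 70.5
```

Request:
apply_moves --pt "0 0 -40 0 0 0" --pt "0 0 0 0 0.1 0" --pt "0 0 0 0 0.15 0" --pt "0 0 0 0 0.15 0" --pt "0 0 0 0 0.15 0"

```text
time: 15.1
tool_pos: [483.4, 190.8, 362.9]
tcp_rot: [179.8, -31.8, 74.5]
ft_force: [-0.5, 0.2, -2.9]
finger_gap: 35.1
grip_force: 70.5
```

```bash
python3 -c "
from h import *
s=sense();print(np.round(s['joint_pos'],1),np.round(s['tool_pos'],1),s['tcp_rot'])
print(Ro.from_euler('xyz',s['tcp_rot'],degrees=True).as_matrix().round(3))"
```

```text
[ -6.  -20.4 103.2  31.3  91.1  11.9] [483.4 190.8 362.9] [179.81223403 -31.79837735  74.48811595]
[[ 0.227  0.963  0.144]
 [ 0.819 -0.269  0.507]
 [ 0.527  0.003 -0.85 ]]
```

Request:
apply_moves --pt "0 0 0 0 0.15 0" --pt "0 0 0 0 0.15 0" --pt "0 0 0 0 0.15 0" --pt "0 0 0 0 0.15 0" --pt "0 0 0 0 0.15 0"

```text
time: 15.72
tool_pos: [483.5, 190.2, 362.4]
tcp_rot: [179.4, -74.7, 74.8]
ft_force: [-0.5, -0.2, -2.3]
finger_gap: 34.8
grip_force: 70.6
```

Request:
apply_moves --pt "0 0 0 0 0.15 0" --pt "0 0 0 0 0.118 0" --pt "0 0 0 0 0 0" --pt "0 0 0 0 0 0" --pt "0 0 0 0 0 0"

```text
time: 16.35
tool_pos: [483.6, 191.0, 363.3]
tcp_rot: [145.4, -89.6, 109.1]
ft_force: [-0.9, -0.5, -1.5]
finger_gap: 35.3
grip_force: 70.7
```

```bash
python3 -c "
from rel import *
s=sense();print(np.round(s['joint_pos'],1),np.round(s['tool_pos'],1),s['tcp_rot'])
print(Ro.from_euler('xyz',s['tcp_rot'],degrees=True).as_matrix().round(3))
rel('w4.png')
p,d=snap('side','s4.png')
for r in models.place_of('standoff_mouth','side'):print(r)
a=cv2.imread('pics/w4.png');b=cv2.imread('pics/s4.png')
cv2.imwrite('pics/m4.png',cv2.resize(np.hstack([a,b]),(800,300)))
"
```

```text
[-29.6  -6.4 125.1  82.9 102.2 -29.7] [483.6 191.  363.3] [145.35814405 -89.63899024 109.0762362 ]
[[-0.002  0.963  0.268]
 [ 0.006 -0.268  0.963]
 [ 1.     0.004 -0.005]]
[483.6 191.  363.3] [145.36 -89.64 109.08] [-0.9 -0.5 -1.5]
bar y [-17.9  17.4] top z -31.9 front 37.2
{'xyz': [479.3, 183.2, 401.2], 'confidence': 0.79}
{'xyz': [382.6, -49.2, 25.9], 'confidence': 0.74}
{'xyz': [649.2, 109.1, 24.7], 'confidence': 0.67}
```

View pics/m4.png

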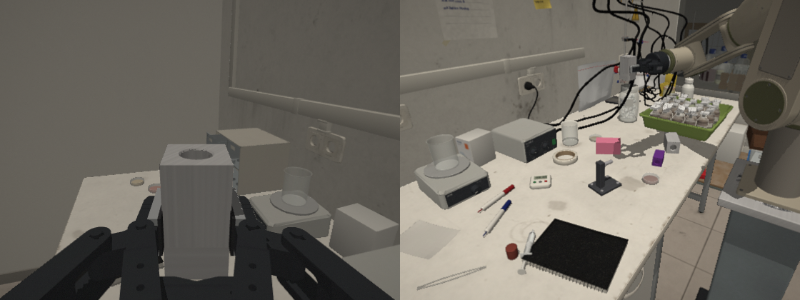

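The bar is held upright (mouth at (197,153) in the left half), high above the bench, and the bystanders are where they were. Handing in.

```bash
python3 -c "
from bench import job
print(job.hand_in())"
```

```text
the job is handed in; nothing more can be done
None
```

The job is handed in: the pin bottomed in the standoff's first end at about 32 mm, so that is the deep hole. The standoff is now held with that hole straight up, its mouth about 40 cm above the bench, and I saw no bystander moved.

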